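# Empty worn router bits into the sharps bin and put the scoop away

## Robot

A 6-joint arm with a two-finger parallel gripper is mounted at the origin on the work surface. World frame = base frame: x ahead of the robot, y to its left, z up, the work surface at z = 0. Lengths are in m, angles in rad, forces in N, time in s.
With the tool pointing down it reaches from about 0.3 to 0.875 m from the base axis. Payload 6.4 kg.
Tool frame: the origin (TCP) lies midway between the tips of the shut fingers; the grasp point (between the pads) lies 19 mm behind it (manip.grasp_offset is the distance from the TCP to the grasp point, in m); z points along the fingers, y is the line along which they close (so a half turn about z gives the same grasp; the last joint's range is limited). The gripper opens to 85 mm and grips with 20 to 120 N. Pads are 22 mm wide; open, the fingers measure 114 mm over their backs; the gripper's body (76 mm by 85 mm) begins 54 mm behind the grasp point. The pads swing forward as they close: fully open they stand 13 mm farther back than shut.
Start: joints at [-1.554, 0.181, 1.607, -0, 1.354, -0.206], TCP at [0.127, -0.561, 0.231] pointing down, gripper open.
Joint ranges: [-2.99, 2.99], [-0.89, 2.07], [0.3, 2.58], [-1.14, 4.28], [0, 2.63], [-3.12, 3.12]. Speed limits (rad/s): [2.57, 2.57, 3.01, 3.14, 3.14, 3.14].

## Interface

Orientations are given as a unit quaternion [x, y, z, w].
In Python, from plant import manip gives the robot as it stands.
- The arm moves only by the tool drive_tool, never from a script. Its arguments are lists of equal length, an entry for each row: "hand": the closure, from -1 (fully open) to 1 (shut), so that 0 is half open; "linear": the shift along the tool's x, y, z scaled (see below), a list of three; "dr": the turn, a rotation vector about the tool's x, y, z scaled (see below), a list of three. In form: {"hand": [hand, ...], "linear": [[tx, ty, tz], ...], "dr": [[wx, wy, wz], ...]}. A call has 1 to 12 rows; each row is the pose to reach, as a shift and turn from the pose commanded when the call began, along the tool's axes at that moment, turning the shorter way round; what a row does not reach only later rows make up. The controller multiplies each number of a shift by 0.3 m and each number of a turn by 180 degrees. A row lasts 1/8 s, in which the tool goes at most 62.5 mm and 10.7 degrees, less where a joint would pass 70% of its speed; a pose out of reach is approached as far as the arm can. A call with a number of a shift or a turn outside -1 to 1 is refused whole. A call with a gripper value outside its range is refused whole. The fingers move at their own pace and stop on an object; "force" is the grip in N (left out, the last holds). Time passes only in rows, so rows that repeat a pose let the fingers close. It gives the time, the measured TCP pose, the force, the opening and the grip force at its end, in the units of the state.
- manip.observe(): the state, without advancing time (a new reading comes with each control period).
- manip.grab_frame(name): name is "side" or "top"; returns the picture (384x512x3 uint8, red, green, blue); there is no depth.
- manip.camera_model(name): a dict with "K" (3x3 intrinsics, pixels), "dist_coeffs" ([k1, k2, p1, p2, k3] as OpenCV has them; the pictures are not rectified), "extrinsics" (4x4, takes a point from world to camera coordinates). Camera axes: x right, y down, z forward; pixel columns grow to the right and rows downward; lengths in m; the calibration is good to about 2 mm. A picture is of the moment at which its call begins. camera_model takes no time and is no camera call.
- manip.finish_job(): hands the job in; it is judged then, once.
The state is a dict: "time_s": time; "qpos": joint angles; "qd": joint speeds; "effort": joint torques, N m; "tcp_pos": TCP position; "orientation": TCP orientation; "contact_force": force on the tool from outside, world axes, zero at the start; "torque": the same for the moment, N m; "finger_gap": finger opening in m; "gripper_force": force on a finger pad.
Only numpy, scipy, OpenCV 4.12 (cv2) and the standard library are available. Lean on these libraries where they do the work, as an engineer would, in place of code of your own. Each camera call takes 0.05 s, during which the arm holds its last target. There are 200 camera calls.

## Task

Empty the scoop of worn router bits into the sharps bin: push the bin's spring flap open with the lip of the scoop (not with the gripper), tip all four bits in through the mouth and draw the scoop back out so that the flap shuts. The bits are sharp, so do not touch them. Then lay the empty scoop down flat, right way up, in the open drawer (do not drop it), let go, and push the drawer fully shut; leave everything else on the bench where it is.

Things in the scene. Friction and masses are not known exactly. Their poses are not given: they have to be found in the camera images.
- scoop: bench scoop (mm): steel pan, wooden handle, 260 g empty, 194 long, 84 wide. Origin under the pan's flat floor, x to the nose, y left, z up. Floor 3 thick, flat from x -43 to +40, then a ramp up 6 to the lip at x +70. Back wall 39 high, side walls 34 high right to the lip. No front wall: bits run out once the nose is 15 to 30 degrees below level; carry it level or a little nose-up
- scoop_grip (a point): centre of the scoop's handle, 84 mm behind the scoop's origin and 44 above its underside; axes as scoop. The handle is a level wooden bar along x, from 45 to 123 behind the origin, 20 wide (y) and 22 high, its top 55 above the scoop's underside
- scoop_lip (a point): middle of the scoop's front lip, 70 mm ahead of the scoop's origin and 7.5 above its underside; axes as scoop
- bit1: router bit lying across the scoop: 12 dia shank 30 long along its -x, cutter head 16 dia and 26 long along its +x; 50 g; origin a head-radius below the axis, where shank meets head
- bit2: as bit1, head 18 dia, 20 long (round-over)
- bit3: as bit1, head 17 dia, 22 long (vee)
- bit4: as bit1, head 15 dia, 28 long (trim, with bearing)
- bin: sharps bin, fixed (mm): grey sheet-steel box 200 deep (x), 220 wide (y). Origin under the middle of its base, z up. Its front faces -x, vertical up to 130, then a hood slopes back at 50 degrees from horizontal to a flat top 237 high that begins 90 behind the front. The mouth is in the sloping hood. Hollow: what passes the mouth falls to the floor inside (6 thick)
- mouth: centre of the bin's mouth, in the plane of the sloping hood, 184 mm above the bench: x points up the slope, towards the bin's back; y across, as the bin's y; z out of the hood, 40 degrees above level, to the front. So straight in is 40 degrees downwards. Opening 156 wide (y) and 103 along the slope (x -52 to +51), sheet 3 thick
- flap (a joint): the flap that fills the mouth: angle in rad, 0 shut in the plane of the hood, up to 1.35 pushed in. Hinged along the mouth's upper edge (51 mm up-slope of its centre); the lower edge swings inwards. A spring shuts it: 0.1 N m to start it, about 0.3 at 1 rad (1 to 4 N at the scoop); it rides on the scoop's side walls and bits pass under it
- flap_plate: the steel flap plate, 150 wide, 100 long, 2.5 thick; origin on the hinge line, x up the slope when shut, z outwards
- unit_drawer0 (a joint): how far the drawer is out, in m: 0 fully shut, stops at 0.166; slides with about 1 N and stays where it is left
- drawer_floor (a point): on the drawer (moves with it), middle of its floor, 22 mm above the bench; x to the back of the drawer unit (shutting pushes along +x), y across, z up. Inside 195 (x) by 248 (y); walls end 66 above the floor. Front panel's outer face at x -118.5, its top 97 above the bench. The carcass (110 high) covers the drawer beyond x = (drawer out) - 103.5; in front of that it is open above
- unit_drawer0_handle (a point): middle of the drawer's bar handle, a level round bar along y, 120 long, 35 in front of the drawer's front and about 72 above the bench
- tape: yellow tape measure 65 x 36 x 62 high (mm); bystander, leave alone. Origin on its underside
- glue: white glue bottle, 60 across, 170 high (mm); bystander, leave alone. Origin on its underside
- square: combination square lying flat, blade 260 long, up to 18 high (mm); bystander, leave alone. Origin on its underside
- plane: block plane 160 x 45, 48 high (mm); bystander, leave alone. Origin on its underside
- sandblock: cork sanding block 110 x 60 x 30 (mm); bystander, leave alone. Origin on its underside
- mallet: wooden mallet lying down, 305 long, 44 high (mm); bystander, leave alone. Origin on its underside

How it is judged:
On the way, in this order (a step that is already met when the one before it is completed fails the run):
1. the scoop's lip is pushed through the mouth and holds the flap open (value of joint flap above 0.2 rad and z of scoop_lip in the frame of mouth below -0.01 m and x of scoop_lip in the frame of mouth between -0.06 and 0.06 m and y of scoop_lip in the frame of mouth between -0.08 and 0.08 m), for 0.1 s.
2. all four bits are inside the bin, the scoop is out and the flap is shut (x of bit1 in the frame of bin between -0.1 and 0.1 m and y of bit1 in the frame of bin between -0.11 and 0.11 m and z of bit1 in the frame of bin between 0 and 0.11 m and x of bit2 in the frame of bin between -0.1 and 0.1 m and y of bit2 in the frame of bin between -0.11 and 0.11 m and z of bit2 in the frame of bin between 0 and 0.11 m and x of bit3 in the frame of bin between -0.1 and 0.1 m and y of bit3 in the frame of bin between -0.11 and 0.11 m and z of bit3 in the frame of bin between 0 and 0.11 m and x of bit4 in the frame of bin between -0.1 and 0.1 m and y of bit4 in the frame of bin between -0.11 and 0.11 m and z of bit4 in the frame of bin between 0 and 0.11 m and value of joint flap below 0.08 rad and z of scoop_lip in the frame of mouth above 0 m), for 0.2 s.
3. the scoop lies flat in the open drawer, let go (x of scoop in the frame of drawer_floor between -0.085 and 0.085 m and y of scoop in the frame of drawer_floor between -0.1 and 0.1 m and z of scoop in the frame of drawer_floor between -0.004 and 0.012 m and angle between scoop's own z axis and vertical below 0.12 rad and value of joint unit_drawer0 above 0.08 m and contact force between the fingers and scoop below 0.1 N and linear speed of scoop below 0.05 m/s), for 0.2 s.
At the end, for the whole second after the job is handed in: All four bits lie inside the bin (below 110 mm), the flap is shut (under 0.08 rad), the scoop lies at rest right way up and flat (within 0.12 rad, its underside within 12 mm of the drawer's floor) in the drawer, and the drawer is shut to within 6 mm (x of bit1 in the frame of bin between -0.1 and 0.1 m and y of bit1 in the frame of bin between -0.11 and 0.11 m and z of bit1 in the frame of bin between 0 and 0.11 m and x of bit2 in the frame of bin between -0.1 and 0.1 m and y of bit2 in the frame of bin between -0.11 and 0.11 m and z of bit2 in the frame of bin between 0 and 0.11 m and x of bit3 in the frame of bin between -0.1 and 0.1 m and y of bit3 in the frame of bin between -0.11 and 0.11 m and z of bit3 in the frame of bin between 0 and 0.11 m and x of bit4 in the frame of bin between -0.1 and 0.1 m and y of bit4 in the frame of bin between -0.11 and 0.11 m and z of bit4 in the frame of bin between 0 and 0.11 m and x of scoop in the frame of drawer_floor between -0.085 and 0.085 m and y of scoop in the frame of drawer_floor between -0.1 and 0.1 m and z of scoop in the frame of drawer_floor between -0.004 and 0.012 m and angle between scoop's own z axis and vertical below 0.12 rad and value of joint flap below 0.08 rad and value of joint unit_drawer0 below 0.006 m and linear speed of scoop below 0.02 m/s and linear speed of each of bit1, bit2, bit3, bit4 below 0.05 m/s); the robot touches nothing.
It fails at once if the robot itself touches the flap (contact force between any of the fingers, the arm and flap_plate above 1 N).
It fails at once if the robot touches a bit (contact force between any of the fingers, the arm and bit1 above 1 N or contact force between any of the fingers, the arm and bit2 above 1 N or contact force between any of the fingers, the arm and bit3 above 1 N or contact force between any of the fingers, the arm and bit4 above 1 N).
It fails at once if the scoop is dropped or thrown (falls free at over 0.7 m/s) (contact force between the fingers and scoop below 0.1 N and linear speed of scoop above 0.7 m/s).
It fails at once if a bystander is moved by more than 30 mm (distance of any of tape, glue, square, plane, sandblock, mallet from where it was at the start of the episode above 0.03 m).
It also fails if it takes over 66 s, if anything falls off the work surface, if the arm or the gripper's body presses on something with over 40 N, if the wrist force passes 120 N, or if a joint passes its speed limit or range.

## Working session

There is one attempt and no reset: what is moved stays moved. The work goes in short steps, Python scripts to look and compute and a tool call to move; the robot and the scene stay as the last step left them, time stands still between calls to the robot, and variables do not carry over. Pictures are saved under pics/ and viewed, at most 10 in all, crops included, and the job is handed in when it is done.

Besides the shell and the picture viewer there is one more tool, called as name(argument=value, ...) on one line, values as JSON. drive_tool: Moves the arm, as the interface text tells. Shifts and turns lie within -1 to 1; 1 stands for 0.3 m of shift or 180 degrees of turn. Its arguments: {"type":"object","properties":{"hand":{"type":"array"},"linear":{"type":"array"},"dr":{"type":"array"},"force":{"type":"number"}},"required":["hand","linear","dr"]}

```bash
mkdir -p pics; ls
python3 - <<'E'
from plant import manip
import cv2,numpy as np
for n in("top","side"):
    im=manip.grab_frame(n); cv2.imwrite(f"pics/{n}0.png",im[:,:,::-1]); 
    c=manip.camera_model(n); print(n,np.round(c["K"],1).tolist(),c["dist_coeffs"]); print(np.round(c["extrinsics"],3).tolist())
s=manip.observe();print(s);print(manip.grasp_offset)
E
```

```text
pics
top [[420.1, 0.0, 257.5], [0.0, 420.1, 192.7], [0.0, 0.0, 1.0]] [-0.04575208  0.          0.          0.          0.        ]
[[0.024, -1.0, 0.01, -0.11], [-0.998, -0.024, -0.053, 0.53], [0.054, -0.009, -0.999, 1.401], [0.0, 0.0, 0.0, 1.0]]
side [[483.2, 0.0, 254.0], [0.0, 483.2, 193.3], [0.0, 0.0, 1.0]] [-0.05384295  0.          0.          0.          0.        ]
[[0.842, -0.54, 0.009, -0.514], [-0.305, -0.49, -0.817, 0.235], [0.445, 0.685, -0.577, 1.535], [0.0, 0.0, 0.0, 1.0]]
{'time_s': 0.1, 'qpos': array([-1.55427440e+00,  1.81464418e-01,  1.60789486e+00, -1.99262789e-06,
        1.35385067e+00, -2.06302545e-01]), 'qd': array([ 0.00016329, -0.0019938 , -0.00159563, -0.00096961, -0.00036051,
        0.0023601 ]), 'effort': array([ 9.19223130e-04, -4.45872545e+01, -3.52237701e+01, -2.59238568e-04,
        4.16915209e-03,  1.84840286e-05]), 'tcp_pos': array([ 0.12707296, -0.56026469,  0.23048193]), 'orientation': array([ 9.93799725e-01,  1.11182071e-01,  7.56495075e-05, -8.05103986e-04]), 'contact_force': array([-0.27811156,  0.55518723, -0.29816649]), 'torque': array([-0.02211385, -0.00501089,  0.04575569]), 'gripper_force': 0.0, 'finger_gap': 0.0853797545747998}
0.0187
```

View pics/top0.png

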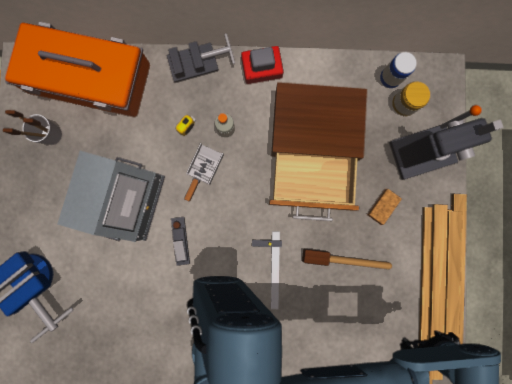

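View pics/side0.png

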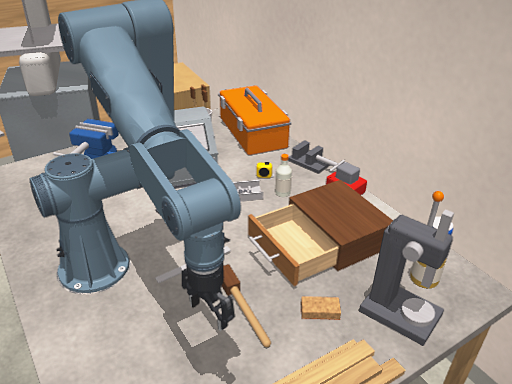

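The top view shows the bin at about (112,200) with its mouth facing right, the scoop at (203,170) with its handle end at (190,192), and the open drawer at (315,180) with its bar at (312,216). In the side view the arm hides part of the bin. I'll enlarge the top view to get accurate pixels.

Run:
```python
import cv2
im=cv2.imread("pics/top0.png")
a=cv2.resize(im[130:250,55:235],None,fx=4.4,fy=4.4,interpolation=cv2.INTER_CUBIC)
cv2.imwrite("pics/c1.png",a)
b=cv2.resize(im[75:225,260:375],None,fx=4,fy=4,interpolation=cv2.INTER_CUBIC)
cv2.imwrite("pics/c2.png",b)
```

```text
(no output)
```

View pics/c1.png

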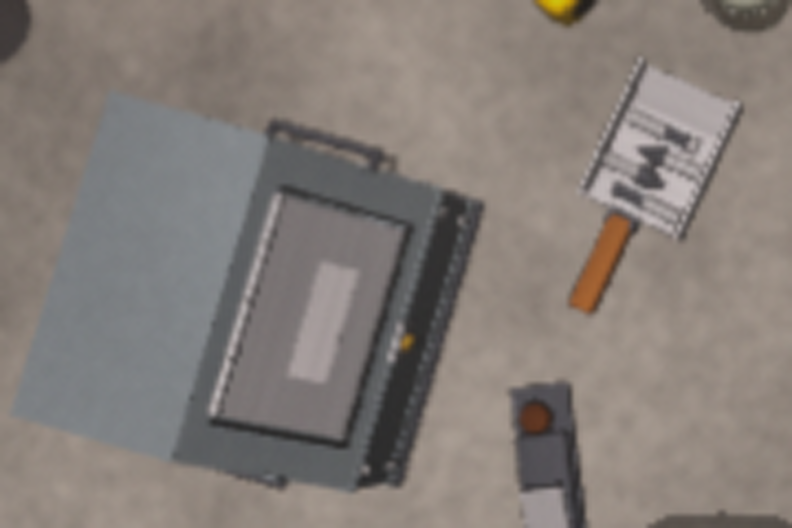

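View pics/c2.png

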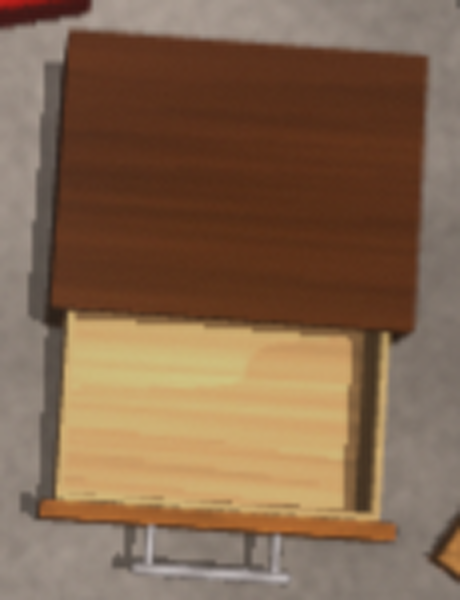

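Crop 1 gives the corners of the bin's top and mouth, the scoop pan and its handle from (620,215) to (583,310). Crop 2 gives the drawer front from (40,510) to (395,535) and the bar at (210,575). Next I'll cast rays onto planes at the known heights.

```bash
cat > h.py <<'E'
from plant import manip
import cv2,numpy as np
from scipy.spatial.transform import Rotation as R
def ray(n,uv):
    c=manip.camera_model(n);E=np.array(c["extrinsics"])
    p=cv2.undistortPoints(np.array(uv,float).reshape(-1,1,2),np.array(c["K"]),np.array(c["dist_coeffs"])).reshape(-1,2)
    d=np.c_[p,np.ones(len(p))]@E[:3,:3]
    return -E[:3,:3].T@E[:3,3],d
def onz(n,uv,z):
    o,d=ray(n,uv);t=(np.array(z)-o[2])/d[:,2];return o+d*np.reshape(t,(-1,1))
def proj(n,P):
    c=manip.camera_model(n);E=np.array(c["extrinsics"])
    return cv2.projectPoints(np.array(P,float).reshape(-1,1,3),cv2.Rodrigues(E[:3,:3])[0],E[:3,3],np.array(c["K"]),np.array(c["dist_coeffs"]))[0].reshape(-1,2)
def crop(uv,f,x0,y0): return (np.array(uv,float)+.5)/f-.5+[x0,y0]
E
python3 - <<'E'
from h import *
np.set_printoptions(precision=4,suppress=True)
f=lambda uv,z:onz("top",crop(uv,4.4,55,130),z)
g=lambda uv,z:onz("top",crop(uv,4,260,75),z)
T=f([(110,93),(268,137),(172,459),(13,413)],.237);print("bintop",T[:,:2].tolist(),[np.linalg.norm(T[i]-T[(i+1)%4]) for i in range(4)])
hz=.184+.051*np.sin(np.radians(50));lz=.184-.052*np.sin(np.radians(50))
M=f([(275,190),(410,228),(345,440),(210,420)],[hz,lz,lz,hz]);print("mouth",M.tolist(),[np.linalg.norm(M[i]-M[(i+1)%4]) for i in range(4)])
x=(T[3]+T[0]-T[1]-T[2]);y=T[2]-T[1] # +x back ; y left
ang=np.arctan2(x[1],x[0]); print("bin x ang",ang, "from width",np.arctan2(y[1],y[0])-np.pi/2, "mouth",np.arctan2(*((M[3]-M[0])[[1,0]]))-np.pi/2)
S=f([(640,60),(742,103),(685,238),(583,190)],[.034,.034,.036,.036]);print("scoop",S.tolist(),[np.linalg.norm(S[i]-S[(i+1)%4]) for i in range(4)])
H=f([(622,215),(584,308)],.055);print("handle",H.tolist(),np.linalg.norm(H[0]-H[1]))
d=H[0]-H[1];e=S[0]+S[1]-S[2]-S[3];print("yaw",np.arctan2(d[1],d[0]),np.arctan2(e[1],e[0]))
D=g([(40,502),(397,527)],.097);print("front top outer?",D.tolist(),np.linalg.norm(D[0]-D[1]))
B=g([(133,572),(288,580)],.072);print("bar",B.tolist(),np.linalg.norm(B[0]-B[1]))
C=g([(70,32),(427,57),(412,332),(53,305)],.11);print("carc",C.tolist(),[np.linalg.norm(C[i]-C[(i+1)%4]) for i in range(4)])
W=g([(68,311),(388,333),(378,518),(57,498)],.088);print("walls",W.tolist())
E
```

```text
bintop [[0.6290004542361531, 0.4176266253036534], [0.6024782936740077, 0.31247285437827343], [0.3926314132067013, 0.3661911428985508], [0.41944031849361135, 0.47146014384745877]] [np.float64(0.10844694804701287), np.float64(0.21661340624118294), np.float64(0.10862909354065188), np.float64(0.21636427203038577)]
mouth [[0.5693427438429698, 0.3109689275022123, 0.22306826659906798], [0.5523257411059259, 0.24110711003303326, 0.14416568895781312], [0.40392299841214785, 0.28092175392663415, 0.14416568895781312], [0.4178844937369921, 0.34749190947951286, 0.22306826659906798]] [np.float64(0.10675143409193011), np.float64(0.15365083763979273), np.float64(0.10417353656507188), np.float64(0.15579964614105873)]
bin x ang 1.3225758652981199 from width 1.320189864037844 mouth 1.3341715943668446
scoop [[0.6927235757636839, 0.09891544451324877, 0.03400000000000003], [0.6616815466784095, 0.02044130003274204, 0.03400000000000003], [0.5577765512847551, 0.06037815961949658, 0.03600000000000003], [0.5922809599999688, 0.13858510110459418, 0.03600000000000003]] [np.float64(0.08439075139894459), np.float64(0
[... 562 characters left out ...]
76, 0.07200000000000006]] 0.1256661401924115
carc [[0.8817791161299458, -0.1508285372371913, 0.1100000000000001], [0.8700791040011695, -0.4381710828521658, 0.1100000000000001], [0.647266216436333, -0.42744960621943084, 0.1100000000000001], [0.6612849248712461, -0.1418769900900208, 0.1100000000000001]] [np.float64(0.2875806474787676), np.float64(0.22307069042383573), np.float64(0.2859164970217327), np.float64(0.22067582236202501)]
walls [[0.6601433850004111, -0.15499062614603154, 0.08800000000000008], [0.6491020944270118, -0.4136624978798528, 0.08800000000000008], [0.49970841931094195, -0.40714394703453277, 0.08800000000000008], [0.5096001022647562, -0.14937229727660745, 0.08800000000000008]]
```

```bash
cat >> h.py <<'E'
import json,os
np.set_printoptions(precision=4,suppress=True)
TILT=np.radians(20)
BY=1.323; M=np.array([.486,.2955,.184]); bx=np.array([np.cos(BY),np.sin(BY),0]); ez=np.array([0,0,1.])
xm=np.cos(np.radians(50))*bx+np.sin(np.radians(50))*ez; zm=-np.sin(np.radians(50))*bx+np.cos(np.radians(50))*ez
GRIP=np.array([-.084,0,.044])
def scoopR(yaw,down): return R.from_euler('zy',[yaw,np.radians(down)])   # down: nose-down degrees
def tool(p,yaw,down,ref=(0,0,0),tilt=TILT):
    """TCP pose with scoop-frame point ref at world p"""
    S=scoopR(yaw,down);c,s=np.cos(tilt),np.sin(tilt)
    Rt=S*R.from_matrix(np.array([[c,0,s],[0,-1,0],[s,0,-c]]))
    g=np.array(p)+S.apply(GRIP-np.array(ref))
    return g+Rt.apply([0,0,.0187]),Rt
LIP=np.array([.070,0,.0075])
def cmd():
    if os.path.exists("cmd.json"):
        d=json.load(open("cmd.json"));return np.array(d[0]),R.from_quat(d[1])
    s=manip.observe();return s["tcp_pos"],R.from_quat(s["orientation"])
def plan(tg):
    p0,R0=cmd();L=[];D=[]
    for p,r in tg:
        l=np.round(R0.inv().apply(np.array(p)-p0)/.3,3);d=np.round((R0.inv()*r).as_rotvec()/np.pi,3)
        L.append(l.tolist());D.append(d.tolist())
        print("  lin",l.tolist(),"dr",d.tolist(),"mm",round(300*np.linalg.norm(l)),"deg",round(180*np.linalg.norm(d)))
    json.dump([(p0+R0.apply(l)*.3).tolist(),(R0*R.from_rotvec(d*np.pi)).as_quat().tolist()],open("cmd.json","w"))
def st():
    s=manip.observe();p,r=cmd();e=(r.inv()*R.from_quat(s["orientation"])).magnitude()
    print("t",round(s["time_s"],2),"tcp",s["tcp_pos"],"err mm",np.round(1000*(s["tcp_pos"]-p),1),"deg",round(np.degrees(e),2),"F",s["contact_force"],"gap",round(s["finger_gap"],4),"gf",round(s["gripper_force"],1),"q",s["qpos"])
E
python3 - <<'E'
from h import *
g=np.array([.5365,.117,.044]);Y=-.365
p,r=tool(g,Y,0,GRIP); back=r.apply([0,0,-.1])
plan([(p+back,r)])
E
```

```text
lin [1.753, -1.951, 0.371] dr [-0.033, 0.108, 0.185] mm 795 deg 39
```

drive_tool(hand=[-1,-1,-1,-1,-1,-1,-1,-1], linear=[[0.876,-0.976,0.1],[0.876,-0.976,0.1],[0.876,-0.976,0.1],[0.876,-0.976,0.1],[0.876,-0.976,0.1],[0.876,-0.976,0.1],[0.876,-0.976,0.1],[0.876,-0.976,0.1]], dr=[[-0.016,0.054,0.092],[-0.016,0.054,0.092],[-0.016,0.054,0.092],[-0.016,0.054,0.092],[-0.016,0.054,0.092],[-0.016,0.054,0.092],[-0.016,0.054,0.092],[-0.016,0.054,0.092]])

```text
time_s: 1.1
tcp_pos: [0.319, -0.2157, 0.201]
orientation: [0.996, -0.032, 0.087, 0.015]
contact_force: [0.3, -0.5, 0.4]
finger_gap: 0.0856
gripper_force: 0.0
```

```bash
rm cmd.json
python3 - <<'E'
from h import *
st()
g=np.array([.5365,.117,.044]);Y=-.365
p,r=tool(g,Y,0,GRIP); back=r.apply([0,0,-.1])
plan([(p+back,r)])
E
```

```text
t 1.1 tcp [ 0.319  -0.2157  0.201 ] err mm [0. 0. 0.] deg 0.0 F [ 0.2568 -0.4991  0.3672] gap 0.0856 gf 0.0 q [-1.0182 -0.3927  2.1992  0.136   1.2163  0.5763]
  lin [0.512, -1.188, 0.333] dr [-0.017, 0.054, 0.094] mm 401 deg 20
```

drive_tool(hand=[-1,-1,-1,-1,-1,-1,-1,-1], linear=[[0.44,-1.0,0.2],[0.44,-1.0,0.2],[0.44,-1.0,0.2],[0.44,-1.0,0.2],[0.44,-1.0,0.2],[0.44,-1.0,0.2],[0.44,-1.0,0.2],[0.44,-1.0,0.2]], dr=[[-0.017,0.054,0.094],[-0.017,0.054,0.094],[-0.017,0.054,0.094],[-0.017,0.054,0.094],[-0.017,0.054,0.094],[-0.017,0.054,0.094],[-0.017,0.054,0.094],[-0.017,0.054,0.094]])

```text
time_s: 2.1
tcp_pos: [0.4793, 0.0704, 0.1572]
orientation: [0.968, -0.18, 0.17, 0.032]
contact_force: [-0.1, -0.3, -0.4]
finger_gap: 0.0852
gripper_force: 0.0
```

```bash
rm cmd.json
python3 - <<'E'
from h import *
st()
g=np.array([.5365,.117,.044]);Y=-.365
p,r=tool(g,Y,0,GRIP); 
plan([(p+r.apply([0,0,-.07]),r)])
im=manip.grab_frame("top");cv2.imwrite("pics/top1.png",cv2.resize(im[100:250,150:260,::-1],None,fx=4,fy=4,interpolation=cv2.INTER_CUBIC))
E
```

```text
t 2.1 tcp [0.4793 0.0704 0.1572] err mm [0. 0. 0.] deg 0.0 F [-0.0508 -0.33   -0.4002] gap 0.0852 gf 0.0 q [-0.0212 -0.1314  2.1291 -0.1604  0.8218  2.0083]
  lin [-0.014, -0.214, 0.225] dr [0.001, 0.0, -0.001] mm 93 deg 0
```

View pics/top1.png

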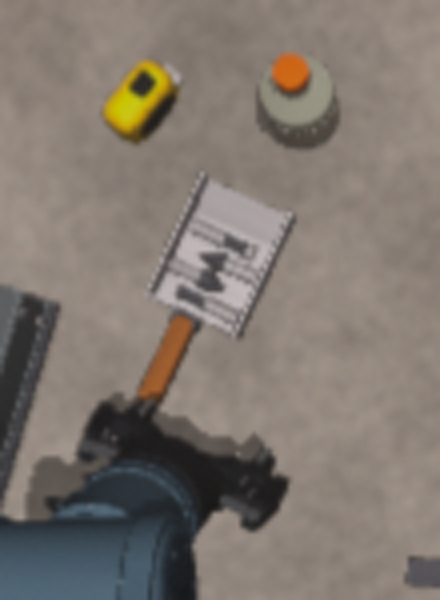

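The gripper is lined up with the handle, which runs from about (140,395) to (185,320) in this crop, and it still sits to the handle's right and short of it. I'll shift sideways, descend and close.

drive_tool(hand=[-1,-1,-1,-1,-1,-1,-1,-1,-1], linear=[[-0.014,-0.214,0.15],[-0.014,-0.214,0.15],[-0.014,-0.214,0.2],[-0.014,-0.214,0.25],[-0.014,-0.214,0.3],[-0.014,-0.214,0.35],[-0.014,-0.214,0.4],[-0.014,-0.214,0.458],[-0.014,-0.214,0.458]], dr=[[0,0,0],[0,0,0],[0,0,0],[0,0,0],[0,0,0],[0,0,0],[0,0,0],[0,0,0],[0,0,0]])

```text
time_s: 3.28
tcp_pos: [0.5419, 0.1155, 0.0254]
orientation: [0.968, -0.18, 0.169, 0.032]
contact_force: [0.6, 0.6, -0.8]
finger_gap: 0.0855
gripper_force: 0.0
```

```bash
rm cmd.json
python3 - <<'E'
from h import *
st()
im=manip.grab_frame("top");cv2.imwrite("pics/top2.png",cv2.resize(im[120:220,160:250,::-1],None,fx=5,fy=5,interpolation=cv2.INTER_CUBIC))
im=manip.grab_frame("side");cv2.imwrite("pics/side2.png",im[:,:,::-1])
p,r=tool([.5365,.117,.044],-.365,0,GRIP); print(p)
E
```

```text
t 3.27 tcp [0.5419 0.1155 0.0254] err mm [0. 0. 0.] deg 0.0 F [ 0.5934  0.6462 -0.7806] gap 0.0855 gf 0.0 q [ 0.0829  0.2934  2.0096 -0.2926  0.5437  2.2503]
[0.5425 0.1147 0.0264]
```

View pics/top2.png

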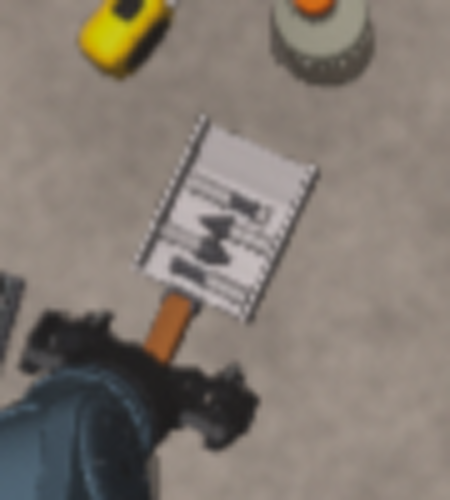

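The fingers straddle the handle, with bare wood visible from (150,360) to (180,300) and both fingers clear of the pan. I'll close.

drive_tool(hand=[1,1,1,1,1,1,1,1], linear=[[0,0,0],[0,0,0],[0,0,0],[0,0,0],[0,0,0],[0,0,0],[0,0,0],[0,0,0]], dr=[[0,0,0],[0,0,0],[0,0,0],[0,0,0],[0,0,0],[0,0,0],[0,0,0],[0,0,0]], force=110)

```text
time_s: 4.38
tcp_pos: [0.5431, 0.116, 0.0277]
orientation: [0.968, -0.18, 0.171, 0.032]
contact_force: [-2.8, 1.3, 5.8]
finger_gap: 0.0182
gripper_force: 107.2
```

```bash
rm -f cmd.json
python3 - <<'E'
from h import *
st()
g=np.array([.5365,.117,.044]);Y=-.365
plan([tool(g+[0,0,h],Y,-d,GRIP) for h,d in((.005,1),(.012,3),(.03,6),(.05,8),(.07,8),(.09,8),(.11,8),(.13,8),(.13,8))])
E
```

```text
t 4.38 tcp [0.5431 0.116  0.0277] err mm [0. 0. 0.] deg 0.0 F [-2.7934  1.343   5.8005] gap 0.0182 gf 107.2 q [ 0.0837  0.2895  2.0091 -0.2924  0.5444  2.2502]
  lin [0.005, 0.004, -0.012] dr [0.002, 0.005, -0.0] mm 4 deg 1
  lin [0.015, 0.004, -0.034] dr [0.006, 0.015, 0.001] mm 11 deg 3
  lin [0.039, 0.003, -0.09] dr [0.011, 0.031, 0.003] mm 29 deg 6
  lin [0.064, 0.002, -0.153] dr [0.015, 0.041, 0.005] mm 50 deg 8
  lin [0.086, 0.002, -0.216] dr [0.015, 0.041, 0.005] mm 70 deg 8
  lin [0.109, 0.002, -0.278] dr [0.015, 0.041, 0.005] mm 90 deg 8
  lin [0.132, 0.002, -0.341] dr [0.015, 0.041, 0.005] mm 110 deg 8
  lin [0.155, 0.002, -0.404] dr [0.015, 0.041, 0.005] mm 130 deg 8
  lin [0.155, 0.002, -0.404] dr [0.015, 0.041, 0.005] mm 130 deg 8
```

```bash
rm -f cmd.json; sed -i "s/'zy'/'ZY'/" h.py
python3 - <<'E'
from h import *
g=np.array([.5365,.117,.044]);Y=-.365
plan([tool(g+[0,0,h],Y,-d,GRIP) for h,d in((.005,1),(.012,3),(.03,6),(.05,8),(.13,8),(.13,8))])
E
```

```text
lin [0.005, 0.005, -0.012] dr [0.0, 0.005, -0.001] mm 4 deg 1
  lin [0.015, 0.005, -0.034] dr [0.0, 0.016, -0.001] mm 11 deg 3
  lin [0.039, 0.005, -0.09] dr [0.0, 0.033, -0.001] mm 29 deg 6
  lin [0.064, 0.005, -0.153] dr [0.0, 0.044, -0.001] mm 50 deg 8
  lin [0.156, 0.005, -0.404] dr [0.0, 0.044, -0.001] mm 130 deg 8
  lin [0.156, 0.005, -0.404] dr [0.0, 0.044, -0.001] mm 130 deg 8
```

drive_tool(hand=[1,1,1,1,1,1,1,1,1,1,1], linear=[[0.005,0.005,-0.012],[0.015,0.005,-0.034],[0.025,0.005,-0.06],[0.039,0.005,-0.09],[0.052,0.005,-0.12],[0.064,0.005,-0.153],[0.086,0.005,-0.216],[0.109,0.005,-0.278],[0.132,0.005,-0.341],[0.156,0.005,-0.404],[0.156,0.005,-0.404]], dr=[[0,0.005,0],[0,0.016,0],[0,0.025,0],[0,0.033,0],[0,0.04,0],[0,0.044,0],[0,0.044,0],[0,0.044,0],[0,0.044,0],[0,0.044,0],[0,0.044,0]])

```text
time_s: 5.75
tcp_pos: [0.5459, 0.1137, 0.1595]
orientation: [0.954, -0.178, 0.239, 0.043]
contact_force: [0.2, 0.3, -4.5]
finger_gap: 0.0184
gripper_force: 108.2
```

Run:
```python
from h import *
st()
im=manip.grab_frame("top")[110:240,130:250,::-1];im2=manip.grab_frame("side")[100:260,150:330,::-1]
a=cv2.resize(im,(415,450),interpolation=cv2.INTER_CUBIC)
b=cv2.resize(im2,(385,342),interpolation=cv2.INTER_CUBIC)
o=np.zeros((450,800,3),np.uint8);o[:,:415]=a;o[:342,415:]=b;cv2.imwrite("pics/m3.png",o)
```

```text
t 5.75 tcp [0.5459 0.1137 0.1595] err mm [1.2 0.  1.9] deg 0.32 F [ 0.1832  0.3484 -4.5081] gap 0.0184 gf 108.2 q [ 0.1194  0.0081  2.0367 -0.3539  0.6851  2.2874]
```

View pics/m3.png

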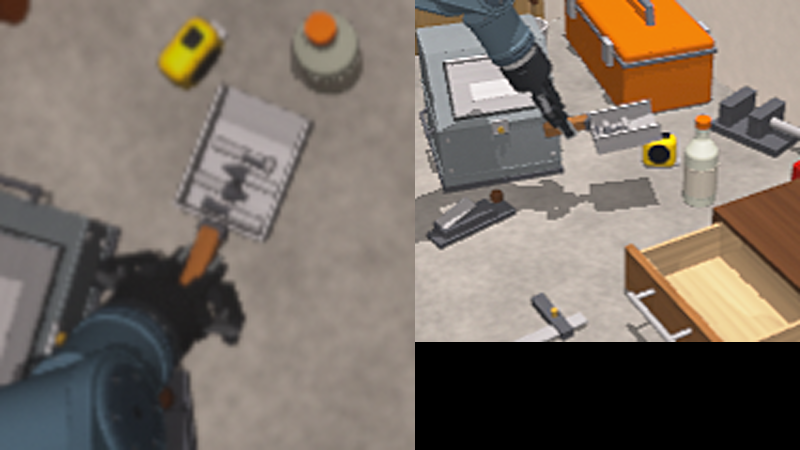

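The scoop is held a little nose-up with all four bits settled at its back, near (235,185), and the wrist carries 4.5 N, which fits the full load. Next is the swing to the mouth.

```bash
cat >> h.py <<'E'
def lipz(z,d):  # lip d past the hood plane horizontally at height z
    return M+bx*((z-.184)/np.tan(np.radians(50))+d)+ez*(z-.184)
E
python3 - <<'E'
from h import *
# in-hand check: predicted pan top corners vs seen
s=manip.observe();Rt=R.from_quat(s["orientation"]);c,sn=np.cos(TILT),np.sin(TILT)
S=Rt*R.from_matrix(np.array([[c,0,sn],[0,-1,0],[sn,0,-c]])).inv()
o=s["tcp_pos"]-Rt.apply([0,0,.0187])-S.apply(GRIP)
P=[o+S.apply(v) for v in((.07,.042,.034),(.07,-.042,.034),(-.043,-.042,.034),(-.043,.042,.034))]
print("pred",(proj("top",P)-[130,110])*3.458, "down deg",-np.degrees(np.arcsin(S.apply([1,0,0])[2])),"z lip",o[2])
g0=np.array([.5365,.117,.174]);g1=lipz(.168,-.10)+scoopR(BY,-8).apply(GRIP-LIP);print(g1)
T=[tool(g0+(g1-g0)*k,-.365+(BY+.365)*k,-8,GRIP) for k in (0.5-.5*np.cos(np.pi*np.arange(1,21)/20))]
plan(T[:11])
E
```

```text
pred [[218.6902  83.0857]
 [308.2815 119.9162]
 [259.8974 240.9087]
 [171.046  204.1406]] down deg -7.909340564579034 z lip 0.14115719351786934
[0.4195 0.0328 0.1827]
  lin [-0.002, 0.002, -0.001] dr [0.002, 0.0, -0.003] mm 1 deg 1
  lin [-0.006, 0.008, -0.003] dr [0.006, 0.0, -0.011] mm 3 deg 2
  lin [-0.013, 0.019, -0.008] dr [0.014, 0.0, -0.026] mm 7 deg 5
  lin [-0.022, 0.033, -0.014] dr [0.024, 0.0, -0.045] mm 13 deg 9
  lin [-0.033, 0.051, -0.022] dr [0.037, 0.0, -0.069] mm 19 deg 14
  lin [-0.047, 0.072, -0.031] dr [0.052, 0.0, -0.098] mm 27 deg 20
  lin [-0.063, 0.096, -0.042] dr [0.069, 0.0, -0.129] mm 37 deg 26
  lin [-0.081, 0.122, -0.054] dr [0.087, 0.0, -0.164] mm 47 deg 33
  lin [-0.099, 0.15, -0.066] dr [0.107, 0.0, -0.2] mm 57 deg 41
  lin [-0.119, 0.178, -0.079] dr [0.126, 0.0, -0.237] mm 68 deg 48
  lin [-0.139, 0.207, -0.092] dr [0.146, 0.0, -0.274] mm 80 deg 56
```

drive_tool(hand=[1,1,1,1,1,1,1,1,1,1], linear=[[-0.006,0.008,-0.003],[-0.013,0.019,-0.008],[-0.022,0.033,-0.014],[-0.033,0.051,-0.022],[-0.047,0.072,-0.031],[-0.063,0.096,-0.042],[-0.081,0.122,-0.054],[-0.099,0.15,-0.066],[-0.119,0.178,-0.079],[-0.139,0.207,-0.092]], dr=[[0.006,0,-0.011],[0.014,0,-0.026],[0.024,0,-0.045],[0.037,0,-0.069],[0.052,0,-0.098],[0.069,0,-0.129],[0.087,0,-0.164],[0.107,0,-0.2],[0.126,0,-0.237],[0.146,0,-0.274]])

```text
time_s: 7.1
tcp_pos: [0.4743, 0.0731, 0.1605]
orientation: [0.926, 0.292, 0.229, -0.073]
contact_force: [-0.5, 0.1, -5.5]
finger_gap: 0.0183
gripper_force: 108.2
```

Run:
```python
from h import *
st()
g0=np.array([.5365,.117,.174]);g1=lipz(.168,-.10)+scoopR(BY,-8).apply(GRIP-LIP)
T=[tool(g0+(g1-g0)*k,-.365+(BY+.365)*k,-8,GRIP) for k in (0.5-.5*np.cos(np.pi*np.arange(1,21)/20))]
plan(T[11:]+[T[-1]])
```

```text
t 7.1 tcp [0.4743 0.0731 0.1605] err mm [-1.8 -0.4 -2. ] deg 0.16 F [-0.5498  0.069  -5.4525] gap 0.0183 gf 108.2 q [-0.3771 -0.2182  2.2343  0.5171  0.9131  0.3053]
  lin [-0.032, -0.003, -0.019] dr [0.019, 0.0, -0.036] mm 11 deg 7
  lin [-0.062, -0.006, -0.038] dr [0.037, 0.0, -0.071] mm 22 deg 14
  lin [-0.091, -0.009, -0.055] dr [0.054, 0.0, -0.103] mm 32 deg 21
  lin [-0.116, -0.011, -0.071] dr [0.069, 0.0, -0.131] mm 41 deg 27
  lin [-0.138, -0.013, -0.084] dr [0.082, 0.0, -0.155] mm 49 deg 32
  lin [-0.156, -0.014, -0.095] dr [0.093, 0.0, -0.174] mm 55 deg 36
  lin [-0.169, -0.015, -0.103] dr [0.1, 0.0, -0.189] mm 60 deg 38
  lin [-0.177, -0.016, -0.108] dr [0.105, 0.0, -0.197] mm 62 deg 40
  lin [-0.18, -0.016, -0.109] dr [0.106, 0.0, -0.2] mm 63 deg 41
  lin [-0.18, -0.016, -0.109] dr [0.106, 0.0, -0.2] mm 63 deg 41
```

drive_tool(hand=[1,1,1,1,1,1,1,1,1,1], linear=[[-0.032,-0.003,-0.019],[-0.062,-0.006,-0.038],[-0.091,-0.009,-0.055],[-0.116,-0.011,-0.071],[-0.138,-0.013,-0.084],[-0.156,-0.014,-0.095],[-0.169,-0.015,-0.103],[-0.177,-0.016,-0.108],[-0.18,-0.016,-0.109],[-0.18,-0.016,-0.109]], dr=[[0.019,0,-0.036],[0.037,0,-0.071],[0.054,0,-0.103],[0.069,0,-0.131],[0.082,0,-0.155],[0.093,0,-0.174],[0.1,0,-0.189],[0.105,0,-0.197],[0.106,0,-0.2],[0.106,0,-0.2]])

```text
time_s: 8.35
tcp_pos: [0.4212, 0.0414, 0.1651]
orientation: [0.767, 0.594, 0.191, -0.148]
contact_force: [-0.3, 0.2, -4.7]
finger_gap: 0.0185
gripper_force: 108.2
```

Run:
```python
from h import *
st()
s=manip.observe();Rt=R.from_quat(s["orientation"]);c,sn=np.cos(TILT),np.sin(TILT)
S=Rt*R.from_matrix(np.array([[c,0,sn],[0,-1,0],[sn,0,-c]])).inv()
o=s["tcp_pos"]-Rt.apply([0,0,.0187])-S.apply(GRIP)
P=[o+S.apply(v) for v in((.07,.042,.034),(.07,-.042,.034),(-.043,-.042,.034),(-.043,.042,.034))]
print("lip",o+S.apply(LIP))
im=manip.grab_frame("top")[120:260,80:260,::-1].copy();a=cv2.resize(im,None,fx=4,fy=4,interpolation=cv2.INTER_CUBIC)
for q in (proj("top",P)-[80,120])*4: cv2.circle(a,tuple(int(v) for v in q),3,(0,0,255),1)
cv2.imwrite("pics/m4.png",a)
plan([tool(lipz(.168,d),BY,-n,LIP) for d,n in ((-.08,7),(-.06,6),(-.04,5),(-.02,4),(-.005,3),(.008,3),(.02,3),(.032,3),(.044,3),(.054,3),(.054,3))])
```

```text
t 8.35 tcp [0.4212 0.0414 0.1651] err mm [-0.5  0.1 -0.9] deg 0.22 F [-0.3468  0.2112 -4.6848] gap 0.0185 gf 108.2 q [-0.5644 -0.1028  2.1278  0.4806  1.3105 -0.4833]
lip [0.4584 0.1855 0.1669]
  lin [0.063, -0.0, 0.023] dr [0.0, -0.005, -0.0] mm 20 deg 1
  lin [0.126, -0.0, 0.047] dr [0.0, -0.011, -0.0] mm 40 deg 2
  lin [0.189, -0.0, 0.071] dr [0.0, -0.017, -0.0] mm 61 deg 3
  lin [0.253, -0.0, 0.095] dr [0.0, -0.022, -0.0] mm 81 deg 4
  lin [0.301, -0.0, 0.111] dr [0.0, -0.028, -0.0] mm 96 deg 5
  lin [0.34, -0.0, 0.131] dr [0.0, -0.028, -0.0] mm 109 deg 5
  lin [0.375, -0.001, 0.15] dr [0.0, -0.028, -0.0] mm 121 deg 5
  lin [0.41, -0.001, 0.168] dr [0.0, -0.028, -0.0] mm 133 deg 5
  lin [0.446, -0.001, 0.187] dr [0.0, -0.028, -0.0] mm 145 deg 5
  lin [0.475, -0.001, 0.203] dr [0.0, -0.028, -0.0] mm 155 deg 5
  lin [0.475, -0.001, 0.203] dr [0.0, -0.028, -0.0] mm 155 deg 5
```

View pics/m4.png

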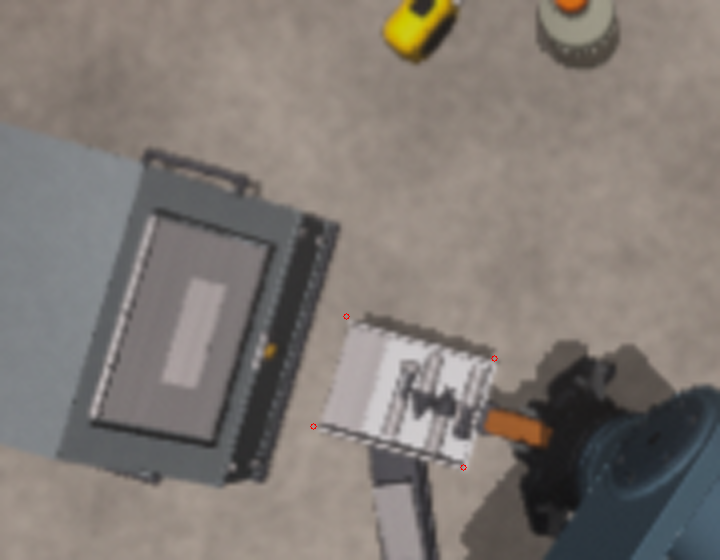

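The scoop is aligned with the mouth and within about 2 px of the prediction, with its nose at about (330,375). The bits lie safely behind the ramp. I'll push in level.

drive_tool(hand=[1,1,1,1,1,1,1,1,1,1,1,1], linear=[[0.03,0,0.011],[0.08,0,0.03],[0.13,0,0.048],[0.189,0,0.071],[0.24,0,0.09],[0.28,0,0.104],[0.31,0,0.115],[0.34,0,0.131],[0.375,-0.001,0.15],[0.41,-0.001,0.168],[0.446,-0.001,0.187],[0.475,-0.001,0.203]], dr=[[0,-0.002,0],[0,-0.007,0],[0,-0.012,0],[0,-0.017,0],[0,-0.022,0],[0,-0.025,0],[0,-0.028,0],[0,-0.028,0],[0,-0.028,0],[0,-0.028,0],[0,-0.028,0],[0,-0.028,0]])

```text
time_s: 9.9
tcp_pos: [0.4593, 0.1913, 0.1781]
orientation: [0.775, 0.6, 0.157, -0.122]
contact_force: [-2.3, -9.2, -5.7]
finger_gap: 0.018
gripper_force: 108.3
```

Run:
```python
from h import *
st()
l0=lipz(.168,.054)-M;print("lip mouth",l0@xm,l0@zm)
f=lambda x,dep:M+xm*x-zm*dep
a=np.array([l0@xm,-(l0@zm)]);b=np.array([-.022,.095])
W=[(a+(b-a)*k,-3+48*k) for k in np.linspace(.1,1,10)]
plan([tool(f(*w),BY,n,LIP) for w,n in W])
im=manip.grab_frame("top");cv2.imwrite("pics/t5.png",im[:,:,::-1])
```

```text
t 9.9 tcp [0.4593 0.1913 0.1781] err mm [-0.2  0.3 -1. ] deg 0.19 F [-2.2709 -9.1985 -5.6789] gap 0.018 gf 108.3 q [-0.1106 -0.0508  2.0218  0.4361  1.1502 -0.0347]
lip mouth 0.01382401429375669 -0.04136639992842482
  lin [0.018, 0.0, -0.015] dr [0.0, -0.026, -0.0] mm 7 deg 5
  lin [0.039, 0.0, -0.028] dr [0.0, -0.053, -0.0] mm 14 deg 10
  lin [0.063, 0.0, -0.039] dr [0.0, -0.08, -0.0] mm 22 deg 14
  lin [0.089, 0.0, -0.047] dr [0.0, -0.106, -0.0] mm 30 deg 19
  lin [0.118, 0.0, -0.053] dr [0.0, -0.133, -0.0] mm 39 deg 24
  lin [0.149, 0.0, -0.056] dr [0.0, -0.16, -0.0] mm 48 deg 29
  lin [0.182, 0.0, -0.057] dr [0.0, -0.186, -0.0] mm 57 deg 33
  lin [0.217, 0.0, -0.054] dr [0.0, -0.213, -0.0] mm 67 deg 38
  lin [0.253, 0.0, -0.048] dr [0.0, -0.24, -0.0] mm 77 deg 43
  lin [0.29, 0.0, -0.039] dr [0.0, -0.266, -0.0] mm 88 deg 48
```

drive_tool(hand=[1,1,1,1,1,1,1,1,1,1,1,1], linear=[[0.018,0,-0.015],[0.039,0,-0.028],[0.063,0,-0.039],[0.089,0,-0.047],[0.118,0,-0.053],[0.149,0,-0.056],[0.182,0,-0.057],[0.217,0,-0.054],[0.253,0,-0.048],[0.29,0,-0.039],[0.29,0,-0.039],[0.29,0,-0.039]], dr=[[0,-0.026,0],[0,-0.053,0],[0,-0.08,0],[0,-0.106,0],[0,-0.133,0],[0,-0.16,0],[0,-0.186,0],[0,-0.213,0],[0,-0.24,0],[0,-0.266,0],[0,-0.266,0],[0,-0.266,0]])

```text
time_s: 11.45
tcp_pos: [0.4773, 0.2643, 0.2222]
orientation: [0.772, 0.599, -0.171, 0.13]
contact_force: [-2.1, -1.2, -6.4]
finger_gap: 0.0185
gripper_force: 108.1
```

Run:
```python
from h import *
st()
im=manip.grab_frame("top")[120:260,80:260,::-1];a=cv2.resize(im,(400,311),interpolation=cv2.INTER_CUBIC)
b=cv2.resize(manip.grab_frame("side")[60:220,120:320,::-1],(400,320),interpolation=cv2.INTER_CUBIC)
cv2.imwrite("pics/m6.png",np.hstack([a,b[:311]]))
f=lambda x,dep:M+xm*x-zm*dep
plan([tool(f(-.020,.095),BY,n,LIP) for n in (50,55,55)])
```

```text
t 11.45 tcp [0.4773 0.2643 0.2222] err mm [-0.7  0.1 -1.6] deg 0.29 F [-2.1234 -1.1887 -6.3812] gap 0.0185 gf 108.1 q [ 0.4723  0.3682  1.4537 -0.3181  1.6174  0.7568]
  lin [0.023, -0.0, -0.044] dr [-0.0, -0.028, -0.0] mm 15 deg 5
  lin [0.048, -0.0, -0.079] dr [-0.0, -0.056, -0.0] mm 28 deg 10
  lin [0.048, -0.0, -0.079] dr [-0.0, -0.056, -0.0] mm 28 deg 10
```

View pics/m6.png

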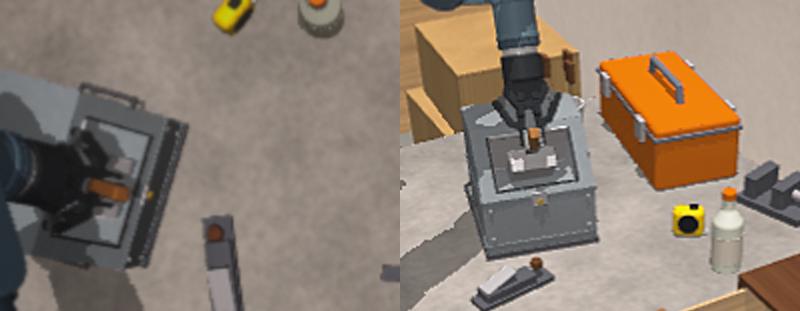

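The scoop's nose is through the mouth with the flap riding on it, and the gripper is clear of the hood. I'll tip a little further with a small shake.

drive_tool(hand=[1,1,1,1,1,1,1,1], linear=[[0.012,0,-0.022],[0.023,0,-0.044],[0.023,0,-0.044],[0.003,0,-0.005],[0.023,0,-0.044],[0.003,0,-0.005],[0.023,0,-0.044],[0.023,0,-0.044]], dr=[[0,-0.014,0],[0,-0.028,0],[0,-0.028,0],[0,0,0],[0,-0.028,0],[0,0,0],[0,-0.028,0],[0,-0.028,0]])

```text
time_s: 12.55
tcp_pos: [0.4812, 0.2758, 0.2322]
orientation: [0.764, 0.592, -0.204, 0.157]
contact_force: [-2.2, -2.1, -6.4]
finger_gap: 0.0182
gripper_force: 108.3
```

Run:
```python
from h import *
f=lambda x,dep:M+xm*x-zm*dep
p,r=tool(f(-.020,.095),BY,50,LIP);json.dump([p.tolist(),r.as_quat().tolist()],open("cmd.json","w"));st()
plan([tool(f(-.020,d),BY,n,LIP) for d,n in ((.085,47),(.07,43),(.055,40),(.04,40),(.025,40),(.01,40),(-.01,38),(-.03,36),(-.055,32),(-.08,28),(-.1,24),(-.1,20))])
```

```text
t 12.55 tcp [0.4812 0.2758 0.2322] err mm [ 0.2  0.1 -0.6] deg 0.29 F [-2.1631 -2.0622 -6.4225] gap 0.0182 gf 108.3 q [ 0.5138  0.4336  1.3707 -0.3696  1.7068  0.7839]
  lin [-0.044, 0.0, 0.018] dr [0.0, 0.017, 0.0] mm 14 deg 3
  lin [-0.107, 0.0, 0.041] dr [-0.0, 0.039, -0.0] mm 34 deg 7
  lin [-0.164, 0.0, 0.057] dr [0.0, 0.056, 0.0] mm 52 deg 10
  lin [-0.213, 0.0, 0.048] dr [0.0, 0.056, 0.0] mm 66 deg 10
  lin [-0.263, 0.0, 0.039] dr [0.0, 0.056, 0.0] mm 80 deg 10
  lin [-0.312, 0.0, 0.031] dr [0.0, 0.056, 0.0] mm 94 deg 10
  lin [-0.382, 0.0, 0.036] dr [0.0, 0.067, -0.0] mm 115 deg 12
  lin [-0.452, 0.0, 0.041] dr [0.0, 0.078, 0.0] mm 136 deg 14
  lin [-0.541, 0.0, 0.061] dr [0.0, 0.1, 0.0] mm 163 deg 18
  lin [-0.628, 0.0, 0.08] dr [0.0, 0.122, 0.0] mm 190 deg 22
  lin [-0.695, 0.0, 0.103] dr [-0.0, 0.144, -0.0] mm 211 deg 26
  lin [-0.695, 0.0, 0.138] dr [-0.0, 0.167, 0.0] mm 213 deg 30
```

To be safe I'll reverse the entry path: level the scoop while its lip is still inside, draw it out level, then check the weight.

Run:
```python
from h import *
f=lambda x,dep:M+xm*x-zm*dep
p,r=tool(f(-.020,.095),BY,50,LIP);json.dump([p.tolist(),r.as_quat().tolist()],open("cmd.json","w"))
a=np.array([.0138,.0414]);b=np.array([-.020,.095])
T=[tool(f(*(b+(a-b)*k)),BY,50-53*k,LIP) for k in np.linspace(.125,1,8)]
plan(T)
plan([tool(lipz(.168,d),BY,-3,LIP) for d in (.044,.03,.015,0,-.02,-.04,-.06,-.08,-.08)])
```

```text
lin [-0.043, 0.0, 0.035] dr [0.0, 0.037, 0.0] mm 17 deg 7
  lin [-0.08, 0.0, 0.072] dr [-0.0, 0.074, -0.0] mm 32 deg 13
  lin [-0.11, 0.0, 0.11] dr [0.0, 0.11, 0.0] mm 47 deg 20
  lin [-0.133, -0.0, 0.15] dr [-0.0, 0.147, 0.0] mm 60 deg 26
  lin [-0.15, 0.0, 0.189] dr [0.0, 0.184, 0.0] mm 72 deg 33
  lin [-0.161, 0.0, 0.228] dr [0.0, 0.221, 0.0] mm 84 deg 40
  lin [-0.165, -0.0, 0.265] dr [-0.0, 0.258, 0.0] mm 94 deg 46
  lin [-0.163, 0.0, 0.301] dr [0.0, 0.294, 0.0] mm 103 deg 53
  lin [-0.03, -0.0, -0.013] dr [-0.0, 0.0, 0.0] mm 10 deg 0
  lin [-0.073, 0.0, -0.031] dr [-0.0, 0.0, 0.0] mm 24 deg 0
  lin [-0.119, -0.0, -0.051] dr [-0.0, 0.0, 0.0] mm 39 deg 0
  lin [-0.165, -0.0, -0.07] dr [-0.0, 0.0, 0.0] mm 54 deg 0
  lin [-0.227, -0.0, -0.096] dr [-0.0, 0.0, 0.0] mm 74 deg 0
  lin [-0.288, -0.0, -0.122] dr [-0.0, 0.0, 0.0] mm 94 deg 0
  lin [-0.349, -0.0, -0.148] dr [-0.0, 0.0, 0.0] mm 114 deg 0
  lin [-0.411, -0.0, -0.174] dr [-0.0, 0.0, 0.0] mm 134 deg 0
  lin [-0.411, -0.0, -0.174] dr [-0.0, 0.0, 0.0] mm 134 deg 0
```

drive_tool(hand=[1,1,1,1,1,1,1,1,1], linear=[[-0.043,0,0.035],[-0.08,0,0.072],[-0.11,0,0.11],[-0.133,0,0.15],[-0.15,0,0.189],[-0.161,0,0.228],[-0.165,0,0.265],[-0.163,0,0.301],[-0.163,0,0.301]], dr=[[0,0.037,0],[0,0.074,0],[0,0.11,0],[0,0.147,0],[0,0.184,0],[0,0.221,0],[0,0.258,0],[0,0.294,0],[0,0.294,0]])

```text
time_s: 13.68
tcp_pos: [0.4595, 0.1878, 0.1781]
orientation: [0.776, 0.599, 0.158, -0.121]
contact_force: [-4.4, -4.1, -2.9]
finger_gap: 0.0182
gripper_force: 109.1
```

drive_tool(hand=[1,1,1,1,1,1,1,1,1], linear=[[-0.03,0,-0.013],[-0.073,0,-0.031],[-0.119,0,-0.051],[-0.165,0,-0.07],[-0.227,0,-0.096],[-0.288,0,-0.122],[-0.349,0,-0.148],[-0.411,0,-0.174],[-0.411,0,-0.174]], dr=[[0,0,0],[0,0,0],[0,0,0],[0,0,0],[0,0,0],[0,0,0],[0,0,0],[0,0,0],[0,0,0]])

```text
time_s: 14.8
tcp_pos: [0.4262, 0.0601, 0.1785]
orientation: [0.775, 0.599, 0.158, -0.122]
contact_force: [-0.6, 0.4, -3.0]
finger_gap: 0.0183
gripper_force: 108.7
```

Run:
```python
from h import *
st()
s=manip.observe();Rt=R.from_quat(s["orientation"]);c,sn=np.cos(TILT),np.sin(TILT)
S=Rt*R.from_matrix(np.array([[c,0,sn],[0,-1,0],[sn,0,-c]])).inv()
o=s["tcp_pos"]-Rt.apply([0,0,.0187])-S.apply(GRIP)
P=[o+S.apply(v) for v in((.07,.042,.034),(.07,-.042,.034),(-.043,-.042,.034),(-.043,.042,.034))]
im=manip.grab_frame("top")[120:260,80:230,::-1].copy();a=cv2.resize(im,(450,420),interpolation=cv2.INTER_CUBIC)
for q in (proj("top",P)-[80,120])*3: cv2.circle(a,tuple(int(v) for v in q),3,(0,0,255),1)
b=cv2.resize(manip.grab_frame("side")[100:240,150:266,::-1],(348,420),interpolation=cv2.INTER_CUBIC)
cv2.imwrite("pics/m7.png",np.hstack([a,b]))
```

```text
t 14.8 tcp [0.4262 0.0601 0.1785] err mm [-0.5 -1.  -0.6] deg 0.39 F [-0.5637  0.4459 -2.9937] gap 0.0183 gf 108.7 q [-0.4515 -0.1405  2.1024  0.4106  1.2868 -0.3348]
```

View pics/m7.png

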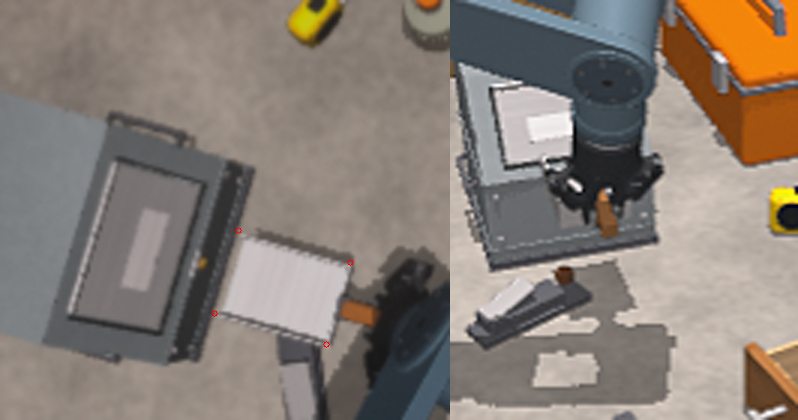

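The scoop is empty at (285,290), the wrist load has dropped to 3.0 N, and the flap is shut. On to the drawer.

Run:
```python
from h import *
s0=lipz(.168,-.08)-scoopR(BY,-3).apply(LIP);YD=1.526
s1=np.array([.581,-.255,.17]);print(s0)
f=lambda k:tool(s0+(s1-s0)*k+ez*.0,BY+(YD-BY)*k,-3+3*k)
print("A");plan([tool(s0+ez*.03,BY,-3)]+[f(k) for k in(.06,.12,.19,.26,.33,.4,.47,.54)])
print("B");plan([f(k) for k in(.6,.66,.72,.78,.84,.9,.95,1,1)])
print("C");plan([tool([.581,-.255,z],YD,0) for z in(.14,.11,.08,.055,.04,.032,.027,.0235,.022,.0215)])
```

```text
[0.446  0.1375 0.1568]
A
  lin [0.039, -0.0, -0.092] dr [-0.0, 0.0, 0.0] mm 30 deg 0
  lin [-0.062, 0.049, -0.03] dr [0.002, -0.001, -0.004] mm 25 deg 1
  lin [-0.125, 0.097, -0.06] dr [0.003, -0.002, -0.007] mm 51 deg 1
  lin [-0.197, 0.154, -0.095] dr [0.005, -0.003, -0.011] mm 80 deg 2
  lin [-0.27, 0.211, -0.131] dr [0.006, -0.004, -0.016] mm 110 deg 3
  lin [-0.343, 0.267, -0.166] dr [0.008, -0.005, -0.02] mm 140 deg 4
  lin [-0.415, 0.324, -0.201] dr [0.01, -0.006, -0.024] mm 169 deg 5
  lin [-0.488, 0.381, -0.236] dr [0.012, -0.007, -0.028] mm 199 deg 6
  lin [-0.56, 0.437, -0.271] dr [0.013, -0.009, -0.032] mm 228 deg 6
B
  lin [-0.068, 0.041, -0.03] dr [0.002, -0.001, -0.004] mm 25 deg 1
  lin [-0.135, 0.082, -0.06] dr [0.003, -0.002, -0.008] mm 51 deg 2
  lin [-0.203, 0.123, -0.09] dr [0.004, -0.003, -0.011] mm 76 deg 2
  lin [-0.27, 0.163, -0.12] dr [0.006, -0.004, -0.015] mm 101 deg 3
  lin [-0.337, 0.204, -0.15] dr [0.007, -0.005, -0.018] mm 126 deg 4
  lin [-0.404, 0.245, -0.179] dr [0.008, -0.006, -0.022] mm 152 deg 4
  lin [-0.46, 0.279, -0.204] dr [0.01, -0.006, -0.025] mm 173 deg 5
  lin [-0.516, 0.313, -0.229] dr [0.011, -0.007, -0.028] mm 194 deg 6
  lin [-0.516, 0.313, -0.229] dr [0.011, -0.007, -0.028] mm 194 deg 6
C
  lin [-0.035, 0.0, 0.094] dr [-0.0, -0.0, -0.0] mm 30 deg 0
  lin [-0.069, 0.0, 0.188] dr [-0.0, -0.0, -0.0] mm 60 deg 0
  lin [-0.103, 0.0, 0.282] dr [-0.0, -0.0, -0.0] mm 90 deg 0
  lin [-0.132, 0.0, 0.36] dr [-0.0, -0.0, -0.0] mm 115 deg 0
  lin [-0.149, 0.0, 0.407] dr [-0.0, -0.0, -0.0] mm 130 deg 0
  lin [-0.158, 0.0, 0.432] dr [-0.0, -0.0, -0.0] mm 138 deg 0
  lin [-0.164, 0.001, 0.448] dr [-0.0, -0.0, -0.0] mm 143 deg 0
  lin [-0.168, 0.001, 0.459] dr [-0.0, -0.0, -0.0] mm 147 deg 0
  lin [-0.169, 0.001, 0.463] dr [-0.0, -0.0, -0.0] mm 148 deg 0
  lin [-0.17, 0.001, 0.465] dr [-0.0, -0.0, -0.0] mm 149 deg 0
```

drive_tool(hand=[1,1,1,1,1,1,1,1,1,1], linear=[[-0.03,0.025,-0.015],[-0.07,0.055,-0.035],[-0.125,0.097,-0.06],[-0.197,0.154,-0.095],[-0.27,0.211,-0.131],[-0.343,0.267,-0.166],[-0.415,0.324,-0.201],[-0.488,0.381,-0.236],[-0.56,0.437,-0.271],[-0.56,0.437,-0.271]], dr=[[0.001,0,-0.002],[0.002,-0.001,-0.004],[0.003,-0.002,-0.007],[0.005,-0.003,-0.011],[0.006,-0.004,-0.016],[0.008,-0.005,-0.02],[0.01,-0.006,-0.024],[0.012,-0.007,-0.028],[0.013,-0.009,-0.032],[0.013,-0.009,-0.032]])

```text
time_s: 16.15
tcp_pos: [0.5075, -0.1553, 0.1874]
orientation: [0.744, 0.642, 0.14, -0.121]
contact_force: [-1.1, -0.0, -3.3]
finger_gap: 0.0184
gripper_force: 108.7
```

drive_tool(hand=[1,1,1,1,1,1,1,1,1], linear=[[-0.068,0.041,-0.03],[-0.135,0.082,-0.06],[-0.203,0.123,-0.09],[-0.27,0.163,-0.12],[-0.337,0.204,-0.15],[-0.404,0.245,-0.179],[-0.46,0.279,-0.204],[-0.516,0.313,-0.229],[-0.516,0.313,-0.229]], dr=[[0.002,-0.001,-0.004],[0.003,-0.002,-0.008],[0.004,-0.003,-0.011],[0.006,-0.004,-0.015],[0.007,-0.005,-0.018],[0.008,-0.006,-0.022],[0.01,-0.006,-0.025],[0.011,-0.007,-0.028],[0.011,-0.007,-0.028]])

```text
time_s: 17.27
tcp_pos: [0.5751, -0.334, 0.1942]
orientation: [0.714, 0.678, 0.126, -0.121]
contact_force: [0.4, 0.2, -3.4]
finger_gap: 0.0183
gripper_force: 108.7
```

Run:
```python
from h import *
s=manip.observe();p,r=tool([.581,-.255,.17],1.526,0)
print(s["time_s"],1000*(s["tcp_pos"]-p),np.degrees((r.inv()*R.from_quat(s["orientation"])).as_rotvec()),s["contact_force"],s["qpos"])
im=manip.grab_frame("top")[75:235,240:400,::-1].copy();a=cv2.resize(im,(400,400),interpolation=cv2.INTER_CUBIC)
Q=[r0 for r0 in ((-.0975,.124),(-.0975,-.124),(.051,-.124),(.051,.124))]
C=np.array([.602,-.282,.088]);d=np.array([.999,-.045,0]);e=np.array([.045,.999,0])
for q in (proj("top",[C+d*x+e*y for x,y in Q])-[240,75])*2.5: cv2.circle(a,tuple(int(v) for v in q),3,(0,0,255),1)
b=cv2.resize(manip.grab_frame("side")[140:300,220:380,::-1],(400,400),interpolation=cv2.INTER_CUBIC)
cv2.imwrite("pics/m8.png",np.hstack([a,b]))
```

```text
17.275 [-2.4037 -1.5039 -2.2064] [-0.0032  0.1472  0.3318] [ 0.397   0.1842 -3.3682] [-0.8251  0.5488  1.2378  0.2475  1.6065 -0.7971]
```

View pics/m8.png

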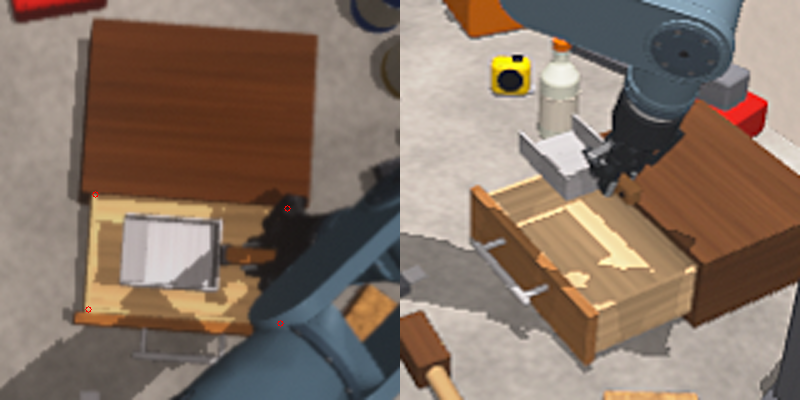

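The empty scoop hovers in the middle of the drawer's opening, with the pan at (170,250) in the left half. That is my last picture (I've viewed one more than the limit allows), so from here I go by numbers. I'll lower in two stages.

drive_tool(hand=[1,1,1,1,1,1,1,1], linear=[[-0.01,0,0.1],[-0.038,0,0.199],[-0.072,0,0.293],[-0.1,0,0.37],[-0.118,0,0.418],[-0.124,0,0.435],[-0.129,0,0.45],[-0.129,0,0.45]], dr=[[0,0,0],[0,0,0],[0,0,0],[0,0,0],[0,0,0],[0,0,0],[0,0,0],[0,0,0]])

```text
time_s: 18.38
tcp_pos: [0.5757, -0.323, 0.0555]
orientation: [0.713, 0.679, 0.126, -0.121]
contact_force: [0.3, 0.3, -3.4]
finger_gap: 0.0183
gripper_force: 108.6
```

Run:
```python
from h import *
s=manip.observe();Rt=R.from_quat(s["orientation"]);c,sn=np.cos(TILT),np.sin(TILT)
S=Rt*R.from_matrix(np.array([[c,0,sn],[0,-1,0],[sn,0,-c]])).inv()
o=s["tcp_pos"]-Rt.apply([0,0,.0187])-S.apply(GRIP)
print(s["time_s"],"scoop origin",o,"axes",S.apply([1,0,0]),s["contact_force"])
```

```text
18.375 scoop origin [ 0.5795 -0.2454  0.0292] axes [0.0492 0.9988 0.0016] [ 0.3337  0.3194 -3.4045]
```

drive_tool(hand=[1,1,1,1,1], linear=[[-0.002,0,0.005],[-0.004,0,0.01],[-0.005,0,0.014],[-0.006,0,0.017],[-0.006,0,0.017]], dr=[[0,0,0],[0,0,0],[0,0,0],[0,0,0],[0,0,0]])

```text
time_s: 19.0
tcp_pos: [0.5756, -0.3227, 0.0499]
orientation: [0.713, 0.679, 0.126, -0.121]
contact_force: [-0.8, -1.0, -0.8]
finger_gap: 0.018
gripper_force: 109.0
```

drive_tool(hand=[1,1,0.3,0,0,0,0,0], linear=[[-0.001,0,0.003],[-0.001,0,0.003],[-0.001,0,0.003],[-0.001,0,0.003],[-0.001,0,0.003],[-0.001,0,0.003],[-0.001,0,0.003],[-0.001,0,0.003]], dr=[[0,0,0],[0,0,0],[0,0,0],[0,0,0],[0,0,0],[0,0,0],[0,0,0],[0,0,0]], force=30)

```text
time_s: 20.0
tcp_pos: [0.5754, -0.3227, 0.0486]
orientation: [0.713, 0.679, 0.126, -0.121]
contact_force: [0.4, 0.0, -0.3]
finger_gap: 0.0428
gripper_force: 0.0
```

drive_tool(hand=[0,0,0,0,0,0,0,0], linear=[[0,0,-0.04],[0,0,-0.1],[0,0,-0.2],[0,0,-0.32],[0,0,-0.44],[0,0,-0.56],[0,0,-0.65],[0,0,-0.65]], dr=[[0,0,0],[0,0,0],[0,0,0],[0,0,0],[0,0,0],[0,0,0],[0,0,0],[0,0,0]])

```text
time_s: 21.0
tcp_pos: [0.5733, -0.3919, 0.236]
orientation: [0.714, 0.679, 0.126, -0.117]
contact_force: [0.3, -0.8, 0.2]
finger_gap: 0.0426
gripper_force: 0.0
```

```bash
rm -f cmd.json
python3 - <<'E'
from h import *
st()
im0=cv2.imread("pics/top0.png")
# mallet head: dark reddish brown region
hsv=cv2.cvtColor(im0,cv2.COLOR_BGR2HSV);m=cv2.inRange(hsv,(0,100,30),(14,255,150));m[:240]=0;m[275:]=0;m[:,:295]=0;m[:,345:]=0
ys,xs=np.nonzero(m);print("mallet px",xs.min(),xs.max(),ys.min(),ys.max());print(onz("top",[[xs.min(),ys.min()],[xs.max(),ys.min()]],.044))
def rt(yaw):
    return R.from_matrix(np.array([[np.cos(yaw),np.sin(yaw),0],[np.sin(yaw),-np.cos(yaw),0],[0,0,-1.]]))
r=rt(-.045)
print("to front of bar, high");plan([(np.array([.41,-.275,.17]),r)])
print("down");plan([(np.array([.41,-.275,.05]),r)])
d=np.array([.999,-.045,0]);print("push");plan([(np.array([.41,-.275,.05])+d*k,r) for k in(.03,.1,.16,.17,.175,.18)])
E
```

```text
t 21.0 tcp [ 0.5733 -0.3919  0.236 ] err mm [0. 0. 0.] deg 0.0 F [ 0.3091 -0.8319  0.2303] gap 0.0426 gf 0.0 q [-0.8791  0.5916  1.0885  0.2359  1.715  -0.8253]
mallet px 303 344 250 265
[[ 0.3465 -0.2508  0.044 ]
 [ 0.3493 -0.3861  0.044 ]]
to front of bar, high
  lin [0.266, -0.564, 0.328] dr [-0.085, -0.087, 0.493] mm 211 deg 91
down
  lin [0.0, 0.0, 0.4] dr [-0.0, -0.0, 0.0] mm 120 deg 0
push
  lin [0.1, 0.0, -0.0] dr [-0.0, -0.0, 0.0] mm 30 deg 0
  lin [0.333, 0.0, -0.0] dr [-0.0, -0.0, 0.0] mm 100 deg 0
  lin [0.533, 0.0, -0.0] dr [-0.0, -0.0, 0.0] mm 160 deg 0
  lin [0.567, 0.0, -0.0] dr [-0.0, -0.0, 0.0] mm 170 deg 0
  lin [0.583, 0.0, -0.0] dr [-0.0, -0.0, 0.0] mm 175 deg 0
  lin [0.6, 0.0, -0.0] dr [-0.0, -0.0, 0.0] mm 180 deg 0
```

drive_tool(hand=[1,1,1,1,1,1,1,1,1,1,1], linear=[[0.05,-0.12,0.05],[0.1,-0.24,0.12],[0.17,-0.36,0.2],[0.22,-0.48,0.26],[0.266,-0.564,0.328],[0.266,-0.564,0.328],[0.266,-0.564,0.328],[0.266,-0.564,0.328],[0.266,-0.564,0.328],[0.266,-0.564,0.328],[0.266,-0.564,0.328]], dr=[[-0.009,-0.009,0.05],[-0.018,-0.018,0.105],[-0.028,-0.028,0.16],[-0.037,-0.038,0.215],[-0.047,-0.048,0.27],[-0.056,-0.057,0.325],[-0.066,-0.067,0.38],[-0.075,-0.077,0.435],[-0.085,-0.087,0.493],[-0.085,-0.087,0.493],[-0.085,-0.087,0.493]])

```text
time_s: 22.38
tcp_pos: [0.4085, -0.2722, 0.1666]
orientation: [1.0, -0.02, -0.002, -0.004]
contact_force: [-0.8, 0.4, -1.0]
finger_gap: 0.0
gripper_force: 0.0
```

```bash
rm -f cmd.json
python3 - <<'E'
from h import *
st();s=manip.observe();print(R.from_quat(s["orientation"]).as_matrix())
# scoop in drawer: bright low-saturation pixels inside the drawer opening
im=manip.grab_frame("top");hsv=cv2.cvtColor(im,cv2.COLOR_RGB2HSV)
m=cv2.inRange(hsv,(0,0,130),(179,60,255));k=np.zeros_like(m);k[152:204,277:356]=255;m&=k
ys,xs=np.nonzero(m);print(len(xs));b=cv2.boxPoints(cv2.minAreaRect(np.c_[xs,ys].astype(np.float32)));print(onz("top",b,.04))
hb=cv2.inRange(hsv,(4,150,60),(16,255,220))&k;ys,xs=np.nonzero(hb);print("wood handle",len(xs),xs.mean() if len(xs) else 0,ys.mean() if len(ys) else 0)
plan([(np.array([.407,-.275,.05]),R.from_matrix(np.array([[np.cos(-.045),np.sin(-.045),0],[np.sin(-.045),-np.cos(-.045),0],[0,0,-1.]])))])
E
```

```text
t 22.38 tcp [ 0.4085 -0.2722  0.1666] err mm [0. 0. 0.] deg 0.0 F [-0.8262  0.3548 -0.9599] gap 0.0 gf 0.0 q [-0.8317  0.0686  1.8707  0.0023  1.2113  0.7777]
[[ 0.9992 -0.0393 -0.0045]
 [-0.0393 -0.9992  0.0081]
 [-0.0048 -0.0079 -1.    ]]
798
[[ 0.5441 -0.1665  0.04  ]
 [ 0.6357 -0.1808  0.04  ]
 [ 0.5967 -0.4369  0.04  ]
 [ 0.505  -0.4216  0.04  ]]
wood handle 462 322.18831168831167 171.71428571428572
  lin [-0.003, 0.012, 0.389] dr [-0.002, 0.001, 0.001] mm 117 deg 0
```

drive_tool(hand=[1,1,1,1,1,1,1,1], linear=[[-0.003,0.012,0.05],[-0.003,0.012,0.13],[-0.003,0.012,0.2],[-0.003,0.012,0.27],[-0.003,0.012,0.33],[-0.003,0.012,0.37],[-0.003,0.012,0.389],[-0.003,0.012,0.389]], dr=[[-0.002,0.001,0.001],[-0.002,0.001,0.001],[-0.002,0.001,0.001],[-0.002,0.001,0.001],[-0.002,0.001,0.001],[-0.002,0.001,0.001],[-0.002,0.001,0.001],[-0.002,0.001,0.001]])

```text
time_s: 23.42
tcp_pos: [0.4071, -0.2755, 0.0503]
orientation: [1.0, -0.023, -0.001, -0.0]
contact_force: [0.1, 0.2, 0.1]
finger_gap: -0.0001
gripper_force: 0.0
```

drive_tool(hand=[1,1,1,1,1,1,1,1,1,1,1], linear=[[0.04,0,0],[0.07,0,0],[0.09,0,0],[0.11,0,0],[0.14,0,0],[0.17,0,0],[0.21,0,0],[0.26,0,0],[0.3,0,0],[0.33,0,0],[0.35,0,0]], dr=[[0,0,0],[0,0,0],[0,0,0],[0,0,0],[0,0,0],[0,0,0],[0,0,0],[0,0,0],[0,0,0],[0,0,0],[0,0,0]])

```text
time_s: 24.8
tcp_pos: [0.5127, -0.2804, 0.0502]
orientation: [1.0, -0.023, -0.001, -0.0]
contact_force: [-1.7, 0.0, 1.1]
finger_gap: -0.0
gripper_force: 0.7
```

drive_tool(hand=[1,1,1,1,1,1,1,1,1,1], linear=[[0.03,0,0],[0.07,0,0],[0.11,0,0],[0.15,0,0],[0.18,0,0],[0.2,0,0],[0.215,0,0],[0.225,0,0],[0.235,0,0],[0.235,0,0]], dr=[[0,0,0],[0,0,0],[0,0,0],[0,0,0],[0,0,0],[0,0,0],[0,0,0],[0,0,0],[0,0,0],[0,0,0]])

```text
time_s: 26.05
tcp_pos: [0.5828, -0.2838, 0.0502]
orientation: [1.0, -0.023, -0.0, -0.0]
contact_force: [-0.5, -0.9, 0.1]
finger_gap: 0.0002
gripper_force: 0.0
```

drive_tool(hand=[1,1,1,1,1,1], linear=[[0.005,0,0],[0.01,0,0],[0.015,0,0],[0.02,0,0],[0.025,0,0],[0.025,0,0]], dr=[[0,0,0],[0,0,0],[0,0,0],[0,0,0],[0,0,0],[0,0,0]])

```text
time_s: 26.8
tcp_pos: [0.5892, -0.284, 0.05]
orientation: [1.0, -0.023, -0.002, -0.0]
contact_force: [-4.0, -0.8, 2.9]
finger_gap: -0.0002
gripper_force: 2.5
```

drive_tool(hand=[1,1,1,1], linear=[[0.005,0,0],[0.01,0,0],[0.01,0,0],[0.01,0,0]], dr=[[0,0,0],[0,0,0],[0,0,0],[0,0,0]])

```text
time_s: 27.3
tcp_pos: [0.5894, -0.284, 0.05]
orientation: [1.0, -0.023, -0.005, -0.001]
contact_force: [-17.6, 2.2, 11.1]
finger_gap: 0.0004
gripper_force: 8.6
```

The drawer is on its stop: 18 N and no further movement. I'll back off and lift away.

drive_tool(hand=[1,1,1,1,1,1,1,1,1,1], linear=[[-0.03,0,0],[-0.08,0,0],[-0.15,0,0],[-0.2,0,0],[-0.2,0,-0.1],[-0.2,0,-0.25],[-0.2,0,-0.4],[-0.2,0,-0.5],[-0.2,0,-0.5],[-0.2,0,-0.5]], dr=[[0,0,0],[0,0,0],[0,0,0],[0,0,0],[0,0,0],[0,0,0],[0,0,0],[0,0,0],[0,0,0],[0,0,0]])

```text
time_s: 28.55
tcp_pos: [0.5328, -0.281, 0.1991]
orientation: [1.0, -0.023, -0.001, -0.001]
contact_force: [0.4, 0.8, -0.4]
finger_gap: 0.0001
gripper_force: 0.0
```

Run:
```python
from h import *
s=manip.observe();print(s["time_s"],s["tcp_pos"],s["contact_force"])
im=manip.grab_frame("top");hsv=cv2.cvtColor(im,cv2.COLOR_RGB2HSV)
# pale drawer interior still visible? and mouth region unchanged vs start?
h0=cv2.cvtColor(cv2.imread("pics/top0.png"),cv2.COLOR_BGR2HSV)
f=lambda h:int((cv2.inRange(h,(12,60,150),(28,180,255))[150:210,268:362]>0).sum())
print("pale wood px before/after",f(h0),f(hsv))
b0=cv2.imread("pics/top0.png")[:,:,::-1].astype(int);print("mouth diff",np.abs(im.astype(int)-b0)[170:232,100:150].mean())
d=[.999,-.045,0]
print("front line expected px",proj("top",[[.639,-.14,.097],[.627,-.42,.097]]))
print("ring rows: carcass/front colours",im[150:176:3,300].tolist())
```

```text
28.55 [ 0.5328 -0.281   0.1991] [ 0.4129  0.7569 -0.4389]
pale wood px before/after 3584 14
mouth diff 6.395591397849462
front line expected px [[271.9477 158.4135]
 [359.2129 164.4019]]
ring rows: carcass/front colours [[102, 55, 31], [84, 47, 27], [161, 95, 44], [98, 73, 61], [180, 172, 172], [191, 184, 183], [173, 166, 165], [96, 90, 89], [133, 122, 115]]
```

The drawer interior no longer shows (14 px of pale wood against 3584 before), and the mouth region looks as it did at the start. Handing in.

```bash
python3 -c "
from plant import manip
print(manip.finish_job())"
```

```text
the job is handed in; nothing more can be done
None
```

I handed in the job at about 28.6 s of the 66 s: all four bits are in the bin with the flap shut, and the empty scoop is in the closed drawer. The hand-in returned no verdict, the bits inside the bin could not be seen, the scoop's final pose was inferred from arm poses and forces, and I viewed 11 pictures, one over the limit of 10.

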